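# Zero the bench length gauge on its reference bar

### The arm

A 6-joint arm with a two-finger parallel gripper is mounted at the origin on a cart in front of the work surface, level with it; the furniture and walls round the work are solid. World frame = base frame: x ahead of the robot, y to its left, z up, the work surface at z = 0. Lengths are in m, angles in degrees, forces in N, time in s.
With the tool pointing down it reaches from about 0.4 to 0.825 m from the base axis. Payload 7 kg.
Tool frame: the origin (TCP) lies midway between the tips of the shut fingers; the grasp point (between the pads) lies 19 mm behind it (r.grip_depth is the distance from the TCP to the grasp point, in m); z points along the fingers, y is the line along which they close (so a half turn about z gives the same grasp; the last joint's range is limited). The gripper opens to 88 mm and grips with 3 to 60 N. Pads are 19 mm wide; open, the fingers measure 130 mm over their backs; the gripper's body (78 mm by 193 mm) begins 47 mm behind the grasp point.
Start: joints at [-46.805, 20.546, 0.682, 0, -70.136, -16.507], TCP at [0.303, -0.603, 0.227] pointing down, gripper open.
Joint ranges: [-176.03, 176.03], [-82.01, 121.73], [-58.28, 71.71], [-173.87, 95.51], [-174.79, -0.11], [-173.66, 173.66]. Speed limits (degrees/s): [136.94, 136.94, 172.46, 180, 180, 180].

### API

Orientations are given as [roll, pitch, yaw] about the fixed x, y, z axes, in that order (R = Rz(yaw) Ry(pitch) Rx(roll)).
In Python, from plant import r, capture, close_job, search_frame, outline_of gives the robot as it stands.
- The arm moves only by the shell command python3 -m creep 'ROWS' [FORCE]. ROWS is JSON, a list of rows, each a list of 7 numbers: the finger opening in mm, from 0 to 87.6, then the shift along the world's x, y, z in units of 25 mm (1.0 is 25 mm), then the turn, a rotation vector about the world's x, y, z in degrees. In form: [[hand, x, y, z, ax, ay, az], ...]. A call has 1 to 8 rows; each row shifts and turns the commanded pose from where the row before left it; what a row does not reach is not made up. A row lasts 1/12 s, in which the tool goes at most 41.7 mm and 7.16 degrees, less where a joint would pass 70% of its speed; a pose out of reach is approached as far as the arm can. A call is refused whole if a number of a shift passes 1 or a number of a turn 7.16, either way. A call with a gripper value outside its range is refused whole. The fingers move at their own pace and stop on an object; FORCE is the grip in N (left out, the last holds). Time passes only in rows, so rows that do not move let the fingers close. It gives the time, the measured TCP pose, the force, the opening and the grip force at its end, in the units of the state.
- r.get_state(): the state, without advancing time (a new reading comes with each control period).
- capture(name): name is "side" or "top" or "wrist"; returns a dict with "frame" (400x640x3 uint8, red, green, blue), "K" (3x3 intrinsics, pixels), "origin" and "rotation" of the camera in the world. Camera axes: x right, y down, z forward; pixel columns grow to the right and rows downward; lengths in m; the calibration is good to about 2 mm. The wrist camera is an equidistant fisheye: a pixel r from the principal point sees the ray r / f radians off the axis. A picture is of the moment at which its call begins. There is no depth.
- close_job(): hands the job in; it is judged then, once.
Trained networks look in a picture, given as the dict that the camera call returned (one of the last four; its "shot" number tells which), for a name from the list of things; names that differ only in an ending like _2 or _b are one class to them, and where a whole thing is asked for, a point or a joint stands for the part that bears it (a point fixed in the world has none). Each returns a list of dicts, best first, with "conf" (0 to 1); they miss things now and then, are a little off and sometimes report something else, mostly with a low value. They report only what shows in the picture. A call takes as long as a camera call. They do not tell look-alikes from the thing itself.
- search_frame(picture, target): "bbox" ([left, top, right, bottom] in pixels, round what is visible of it).
- outline_of(picture, target): "region" (400x640 bool, what is visible of it) and "bbox" ([left, top, right, bottom] in pixels, round what is visible of it).
The state is a dict: "time_s": time; "joints": joint angles; "qd": joint speeds; "joint_torque": joint torques, N m; "tcp_pos": TCP position; "eef_rot": TCP orientation; "contact_force": force on the tool from outside, world axes, zero at the start; "moment": the same for the moment, N m; "gripper_width": finger opening in m; "gripper_force": force on a finger pad.
Only numpy, scipy, OpenCV 4.12 (cv2) and the standard library are available. Lean on these libraries where they do the work, as an engineer would, in place of code of your own. Each camera call takes 0.05 s, during which the arm holds its last target. There are 200 camera calls.

### The job

Set up the length gauge on its reference bar: slide the carriage fully back against its end stop, lay the steel reference bar in the two V rests without dropping it, then slide the carriage up until the bar is held snugly, without a gap, between the two measuring faces. With the bar held like that, use the stylus to push in the recessed button below the display, then lay the stylus down flat on the worktop, clear of the gauge. Leave the bar in the closed gauge, and do not knock the beaker or the weighing bottle out of place.

Things in the scene. Friction and masses are not known exactly. Their poses are not given: they have to be found in the camera images.
- gauge: bench length gauge, fixed: grey bed 122 mm deep (its x), 400 mm long (its y), top 20 mm above the worktop. Origin: centre of its underside at worktop height; x away from the operator, y along the rail to the left, z up. The measuring axis runs along y at x = 0, 80 mm up. The display head stands at the right end: x -48 to +50, y -190 to -112 mm, 126 mm high, display and button on its front (-x)
- bar_seat (a point): where the bar's middle is when it lies in both V rests against the fixed face: gauge (0, -35, 80) mm. The two fixed aluminium V rests, 12 mm thick, stand 45 mm either side along y; a 24 mm bar lying in both is on the measuring axis. Between the rests all is open down to the rail, 32 mm up
- fixed_face (a point): the fixed measuring face: end of a 16 mm round anvil that comes 12 mm out of the display head; gauge frame (0, -100, 80) mm, faces +y
- carriage (a joint): position of the carriage along the rail = gap in m between its measuring face and the fixed one; 0 to 0.172, 0.172 is at the end stop (left end). It stays where it is pushed, friction about 2.5 N
- carriage_knob (a point): centre of the top of the carriage's upright black round knob, 21 mm in diameter and 38 mm tall, on the carriage's flat top; its top is 142 mm above the worktop. It may be pushed from either side or gripped. The carriage body under it is 56 mm long along the rail; a 16 mm spindle comes 55 mm out of its -y side
- carriage_face (a point): the moving measuring face: centre of the end of the carriage's spindle, on the measuring axis, 83 mm from the knob's axis towards the fixed face
- zero (a joint): travel of the recessed white button in m: 0 is out, 0.004 fully in; its spring takes 2 N at the start and 4 N fully in
- zero_top (a point): centre of the button's face when out: gauge frame (-42.5, -150, 54) mm. The button is 15 mm in diameter, at the bottom of a 17 mm round hole, 5.5 mm behind the front panel (x = -48 mm); it is pushed along the gauge's +x, level
- reference_bar: steel reference bar, 24 mm in diameter and 130 mm long, with a square black grip 30 x 30 mm and 40 mm long round its middle; 0.34 to 0.5 kg. It lies on one side of the grip on the worktop. Origin: centre of the underside of the grip; the bar lies along its own y, its axis 15 mm above the origin; z up
- bar_middle (a point): middle of the bar on its axis, 15 mm above the body's origin
- stylus: stylus: octagonal wooden handle 14 mm across the flats and 80 mm long, brass ferrule, straight steel pin 6 mm in diameter; lies on the worktop. Origin: under the middle of the handle; its x points along it to the tip, its axis 7 mm above the origin; z up
- stylus_tip (a point): end of the stylus's pin, 95 mm from the middle of the handle, on the axis
- beaker: bystander: glass beaker 102 x 111 mm, 132 mm high; origin centre of underside
- weighing_bottle: bystander: small lidded glass weighing bottle, 44 mm in diameter, 57 mm high; origin centre of underside
Not all that is in view belongs to the job. Of the things like the reference_bar, leave any that is yellow; of the rest the larger one is meant.

How it is judged:
By the outcome, as a careful person would: the job done as asked, in the order asked, and still so for the second after the job is handed in, with the robot touching nothing.
It also fails if it takes over 72 s, if anything falls off the work surface, if the arm or the gripper's body presses on something with over 40 N, if the wrist force passes 120 N, or if a joint passes its speed limit or range.

## Working session

There is one attempt and no reset: what is moved stays moved. The work goes in short steps, Python scripts to look and compute and a shell command to move; the robot and the scene stay as the last step left them, time stands still between calls to the robot, and variables do not carry over. Pictures are saved under pics/ and viewed, at most 10 in all, crops included, and the job is handed in when it is done.

```bash
ls; mkdir -p pics; python3 - <<'E'
from plant import r, capture, close_job, search_frame, outline_of
import cv2, numpy as np
print(r.get_state())
ims=[]
for n in ["side","top"]:
    p=capture(n); cv2.imwrite(f"pics/{n}0.png",p["frame"][:,:,::-1]); print(n,p["K"].tolist(),p["origin"],p["rotation"])
    for t in ["gauge","carriage_knob","reference_bar","stylus","beaker","weighing_bottle","zero","carriage"]:
        print(t,[(np.round(d["bbox"]).tolist(),round(d["conf"],2)) for d in search_frame(p,t)])
E
```

```text
pics
{'time_s': 0.0, 'joints': array([-4.68056000e+01,  2.05903907e+01,  6.36513505e-01, -2.00547422e-02,
       -7.01381605e+01, -1.65082136e+01]), 'qd': array([-0.02729012, -0.01253902,  0.04289253, -0.0420281 , -0.01272101,
       -0.12159258]), 'joint_torque': array([-1.86363519e-03, -5.82711160e+01,  2.93043995e+01,  6.99663609e+00,
        7.02067206e-03, -1.62235733e-04]), 'tcp_pos': array([ 0.30292069, -0.60267353,  0.22565551]), 'eef_rot': array([ 1.79906399e+02, -8.07933079e-03, -1.53320636e+02]), 'contact_force': array([ 0.51680603, -0.60064619, -1.18972664]), 'moment': array([ 0.00874096,  0.04440794, -0.03417898]), 'gripper_force': 0.0, 'gripper_width': 0.08773140908200014}
side [[512.9139012250007, 0.0, 314.2740973644565], [0.0, 512.9139012250007, 201.2691283489215], [0.0, 0.0, 1.0]] [-0.28838171 -1.00694877  0.59722226] [-110.36180458   -0.51544018  -34.96368334]
gauge [([328.0, 184.0, 445.0, 272.0], 0.56)]
carriage_knob [([350.0, 184.0, 387.0, 227.0], 0.69), ([247.0, 199.0, 269.0, 226.0], 0.24)]
reference_bar [([250.0, 204.0, 265.0, 225.0], 0.61), ([236.0, 186.0, 249.
[... 257 characters left out ...]
[([345.0, 183.0, 386.0, 228.0], 0.56)]
top [[373.23071760776287, 0.0, 322.1626985090509], [0.0, 373.23071760776287, 193.78398278189334], [0.0, 0.0, 1.0]] [0.29234652 0.05847299 1.27803681] [-171.44232129    0.95365199  -91.37672931]
gauge [([298.0, 130.0, 417.0, 174.0], 0.81)]
carriage_knob [([322.0, 134.0, 351.0, 163.0], 0.82)]
reference_bar [([240.0, 209.0, 284.0, 222.0], 0.71), ([195.0, 198.0, 231.0, 217.0], 0.69), ([239.0, 242.0, 261.0, 254.0], 0.54)]
stylus [([415.0, 209.0, 422.0, 227.0], 0.45)]
beaker [([312.0, 195.0, 343.0, 223.0], 0.67)]
weighing_bottle [([342.0, 204.0, 357.0, 214.0], 0.69), ([320.0, 134.0, 359.0, 164.0], 0.62)]
zero []
carriage [([325.0, 134.0, 356.0, 163.0], 0.65)]
```

```bash
python3 - <<'E'
import cv2
t=cv2.imread("pics/top0.png"); s=cv2.imread("pics/side0.png")
cv2.imwrite("pics/topc.png",cv2.resize(t[110:270,180:450],None,fx=2.96,fy=2.96,interpolation=cv2.INTER_CUBIC))
cv2.imwrite("pics/sidec.png",cv2.resize(s[160:330,210:470],None,fx=3,fy=3,interpolation=cv2.INTER_CUBIC))
E
```

```text
(no output)
```

View pics/topc.png

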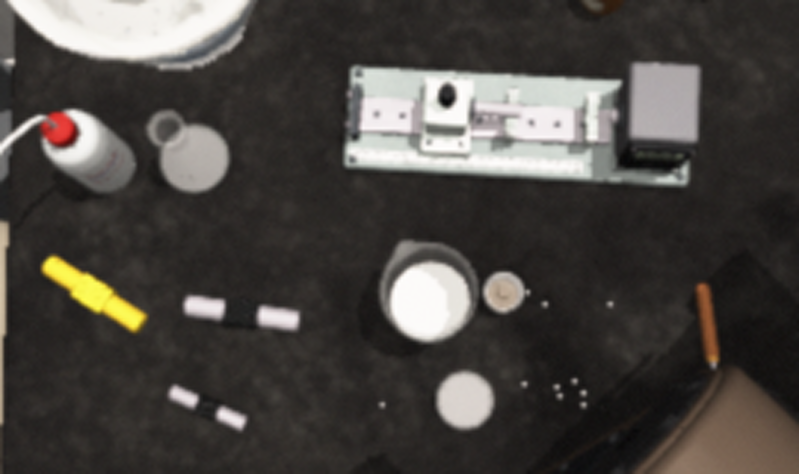

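View pics/sidec.png

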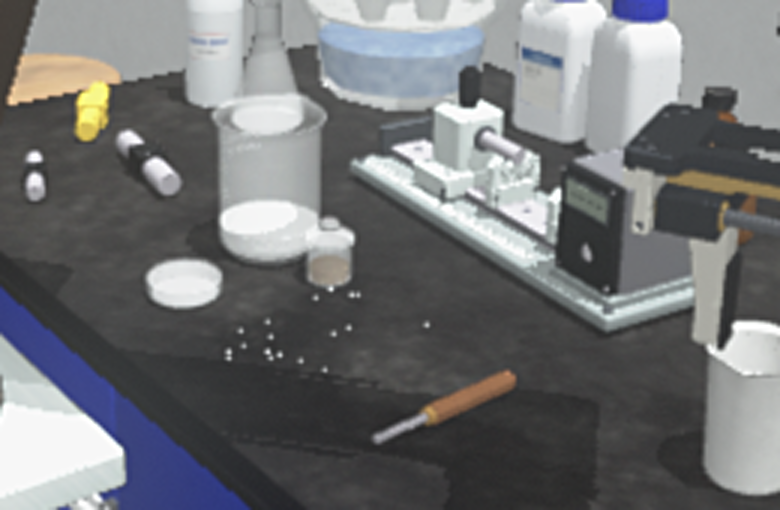

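Top crop: candidates for the bar are yellow (93,293), larger steel (242,313), and small steel (208,407). I choose the larger at full-frame pixel (262,216). The stylus lies at (708,327) in the crop with its tip towards the robot, and the carriage stands at about mid-rail. The gripper hides nothing important.

```bash
cat > h.py <<'E'
from plant import r, capture, close_job, search_frame, outline_of
import cv2, numpy as np
from scipy.spatial.transform import Rotation as R
from scipy.optimize import least_squares
def rot(rpy): return R.from_euler('xyz',rpy,degrees=True).as_matrix()
def camR(p):
    a=np.array(p["rotation"],float); return a if a.shape==(3,3) else rot(a)
def ray(p,uv,fish=False):
    K=np.array(p["K"]); d=np.array([(uv[0]-K[0,2])/K[0,0],(uv[1]-K[1,2])/K[1,1]])
    if fish:
        t=np.hypot(*d); v=np.array([*(d/max(t,1e-9)*np.sin(t)),np.cos(t)])
    else: v=np.array([*d,1.])
    return camR(p)@v
def atz(p,uv,z,fish=False):
    o=np.array(p["origin"]); v=ray(p,uv,fish); return o+v*(z-o[2])/v[2]
def proj(p,X,fish=False):
    K=np.array(p["K"]); c=(np.atleast_2d(X)-np.array(p["origin"]))@camR(p)
    if fish:
        n=np.hypot(c[:,0],c[:,1]); t=np.arctan2(n,c[:,2]); q=c[:,:2]/np.maximum(n,1e-9)[:,None]*t[:,None]
    else: q=c[:,:2]/c[:,2:]
    return q*K[0,0]+K[:2,2]
E
python3 - <<'E'
from h import *
T=capture("top"); S=capture("side")
f=lambda x,y:(180+x/2.96-.33,110+y/2.96-.33); g=lambda x,y:(210+x/3-.33,160+y/3-.33)
P=lambda n,a:print(n,np.round(a*1000,1))
for n,q in dict(bedFL=(346,166),bedBL=(350,66),bedFR=(688,185)).items(): P(n,atz(T,f(*q),.02))
P("headFL",atz(T,f(630,65),.126));P("headBR",atz(T,f(699,65),.126));P("headFR",atz(T,f(697,143),.126))
P("knob",atz(T,f(448,92),.142)); P("knobS",atz(S,g(470,70),.142))
P("barL",atz(T,f(188,305),.015));P("barR",atz(T,f(298,319),.015));P("barm",atz(T,f(242,313),.03))
P("stTop end",atz(T,f(704,286),.007));P("st tip",atz(T,f(714,367),.007))
P("stS end",atz(S,g(514,378),.007));P("stS tip",atz(S,g(376,439),.007))
P("barS",atz(S,g(147,160),.03))
P("bedS FR",atz(S,g(607,328),.02));P("bedS FL",atz(S,g(355,168),.02))
P("btnS",atz(S,g(587,251),.054))
P("beaker",atz(T,f(432,300),.0));P("wb",atz(T,f(503,293),.05))
E
```

```text
bedFL [582.3 160.9  20. ]
bedBL [703.1 154.5  20. ]
bedFR [ 548.8 -234.9   20. ]
headFL [ 660.7 -155.8  126. ]
headBR [ 658.6 -229.9  126. ]
headFR [ 572.5 -222.5  126. ]
knob [631.6  41.4 142. ]
knobS [625.8  36.2 142. ]
barL [424.8 345.7  15. ]
barR [405.4 218.9  15. ]
barm [412.5 280.6  30. ]
stTop end [ 432.3 -249.2    7. ]
st tip [ 339.2 -254.8    7. ]
stS end [ 435.8 -248.     7. ]
stS tip [ 296.  -257.8    7. ]
barS [395.6 252.   30. ]
bedS FR [ 535.1 -246.7   20. ]
bedS FL [570.2 139.8  20. ]
btnS [ 571.  -184.2   54. ]
beaker [424.9  64.7   0. ]
wb [425.5 -15.   50. ]
```

```bash

python3 -m creep '[[87,0.5,0.9,0.125,0,0,2.45],[87,0.5,0.9,0.125,0,0,2.45],[87,0.5,0.9,0.125,0,0,2.45],[87,0.5,0.9,0.125,0,0,2.45],[87,0.5,0.9,0.125,0,0,2.45],[87,0.5,0.9,0.125,0,0,2.45],[87,0.5,0.9,0.125,0,0,2.45],[87,0.5,0.9,0.125,0,0,2.45]]' 20
python3 -m creep '[[87,0.5,0.9,0.125,0,0,2.45],[87,0.5,0.9,0.125,0,0,2.45],[87,0.5,0.9,0.125,0,0,2.45],[87,0.5,0.9,0.125,0,0,2.45],[87,0.5,0.9,0.125,0,0,2.45],[87,0.5,0.9,0.125,0,0,2.45],[87,0.5,0.9,0.125,0,0,2.45],[87,0.5,0.9,0.125,0,0,2.45]]'
python3 -m creep '[[87,0.5,0.9,0.125,0,0,2.45],[87,0.5,0.9,0.125,0,0,2.45],[87,0.5,0.9,0.125,0,0,2.45],[87,0.5,0.9,0.125,0,0,2.45],[87,0.5,0.9,0.125,0,0,2.45],[87,0.5,0.9,0.125,0,0,2.45],[87,0.5,0.9,0.125,0,0,2.45],[87,0,0,0,0,0,0]]'
python3 - <<'E'
from h import *
W=capture("wrist"); cv2.imwrite("pics/w1.png",W["frame"][:,:,::-1]); print(W["K"],W["origin"],W["rotation"]); np.save("w1.npy",dict(K=W["K"],origin=W["origin"],rotation=W["rotation"]))
for t in ["carriage_knob","reference_bar","stylus","gauge","beaker"]: print(t,[(np.round(d["bbox"]).tolist(),round(d["conf"],2)) for d in search_frame(W,t)])
E
```

```text
time_s: 1.67
tcp_pos: [0.4036, -0.422, 0.2519]
eef_rot: [-180.0, 0.0, -133.6]
contact_force: [-0.1, 0.1, 0.3]
gripper_width: 0.0872
gripper_force: 0.0
time_s: 2.33
tcp_pos: [0.5036, -0.2419, 0.277]
eef_rot: [-180.0, 0.0, -114.0]
contact_force: [0.7, -1.0, 0.4]
gripper_width: 0.087
gripper_force: 0.0
time_s: 3.0
tcp_pos: [0.5927, -0.0825, 0.2987]
eef_rot: [-179.9, 0.0, -96.7]
contact_force: [0.4, -0.7, -0.0]
gripper_width: 0.0873
gripper_force: 0.0
[[309.70691629   0.         315.81112859]
 [  0.         309.70691629 201.43308517]
 [  0.           0.           1.        ]] [ 0.5846903  -0.15151735  0.45683775] [1.65183442e+02 1.39682962e-01 1.73344052e+02]
carriage_knob [([267.0, 209.0, 332.0, 299.0], 0.56)]
reference_bar [([267.0, 214.0, 330.0, 302.0], 0.34)]
stylus [([405.0, 42.0, 486.0, 55.0], 0.74)]
gauge [([238.0, 54.0, 338.0, 315.0], 0.73)]
beaker [([416.0, 221.0, 458.0, 254.0], 0.87), ([409.0, 42.0, 483.0, 55.0], 0.66)]
```

View pics/w1.png

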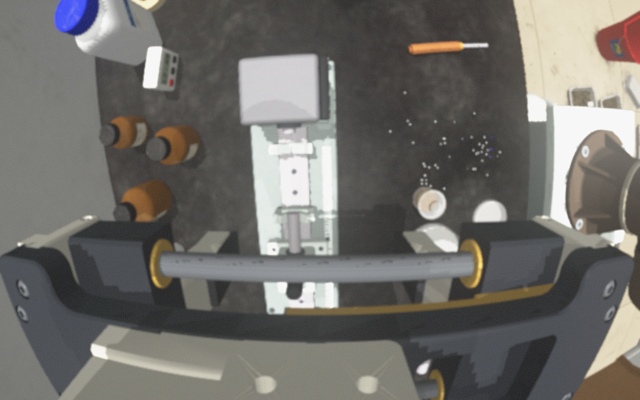

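Wrist view: head top spans (240–320, 55–123), rail and V rests run down the middle, spindle at (295,225), knob at (293,288). The stylus handle starts at (409,48) and its tip is at (488,45).

```bash
python3 - <<'E'
from h import *
W=np.load("w1.npy",allow_pickle=True).item(); T=capture("top")
f=lambda x,y:(180+x/2.96-.33,110+y/2.96-.33)
obs=[(T,0,(-61,200,20),f(346,166)),(T,0,(61,200,20),f(350,66)),(T,0,(-61,-200,20),f(688,185)),
(T,0,(50,-112,126),f(630,65)),(T,0,(50,-190,126),f(699,65)),(T,0,(-48,-190,126),f(697,143)),
(W,1,(50,-190,126),(239,59)),(W,1,(-48,-190,126),(318,54)),(W,1,(-48,-112,126),(321,121)),(W,1,(50,-112,126),(242,125)),(W,1,(-61,-200,20),(333,59))]
def res(v,out=False):
    o=[]
    for p,fi,X,uv in obs:
        Y=R.from_euler('z',v[2]).apply(np.array(X)/1e3)+[v[0],v[1],0]
        o.append(proj(p,Y,fi)[0]-np.array(uv))
    return np.array(o) if out else np.ravel(o)
s=least_squares(res,[.626,-.042,-.08],loss='soft_l1'); v=s.x
print(v[:2]*1e3,np.degrees(v[2])); print(np.round(res(v,True),1).tolist())
G=lambda *X:(R.from_euler('z',v[2]).apply(np.array(X)/1e3)+[v[0],v[1],0])*1e3
for n,X in dict(seat=(0,-35,80),btn=(-42.5,-150,54),knobstop=(0,155,142),fixed=(0,-100,80)).items(): print(n,np.round(G(*X),1))
print("knob T",atz(T,f(448,92),.142)*1e3,"W",atz(W,(293,285),.142,True)*1e3)
print("st end/tip",atz(W,(409,48),.007,True)*1e3,atz(W,(488,45),.007,True)*1e3)
for n,z in (("reference_bar",.015),("stylus",.007)):
  for d in outline_of(T,n):
    ys,xs=np.nonzero(d["region"]); 
    c,(w,h),a=cv2.minAreaRect(np.c_[xs,ys].astype(np.float32)); b=cv2.boxPoints((c,(w,h),a))
    m=np.array([xs.mean(),ys.mean()]); u=np.linalg.svd(np.c_[xs,ys]-m,full_matrices=False)[2][0]
    A=atz(T,m-u*20,z);B=atz(T,m+u*20,z)
    print(n,d["conf"],d["bbox"],np.round(atz(T,m,z)*1e3,1),w,h,"dir",np.degrees(np.arctan2(*(B-A)[1::-1])))
E
```

```text
[627.17313571 -40.95474746] -4.214446375726913
[[-0.6, 0.4], [0.1, 0.1], [0.2, -0.8], [0.0, -2.4], [1.2, -1.4], [1.6, 2.2], [-3.6, -1.7], [8.5, -3.5], [8.6, 1.1], [-3.3, 2.5], [0.2, 1.1]]
seat [624.6 -75.9  80. ]
btn [ 573.8 -187.4   54. ]
knobstop [638.6 113.6 142. ]
fixed [ 619.8 -140.7   80. ]
knob T [631.5762999   41.36843362 142.        ] W [633.19175607  28.11629731 142.        ]
st end/tip [ 435.68000895 -250.42220185    7.        ] [ 296.03908268 -258.74905774    7.        ]
reference_bar 0.7 [240.2, 213.1, 282.1, 222.3] [414.8 282.2  15. ] 38.6080322265625 9.192388534545898 dir -98.95392234283547
reference_bar 0.53 [239.6, 241.0, 261.6, 255.6] [308.3 320.8  15. ] 27.280029296875 6.260990142822266 dir -114.48262193901981
reference_bar 0.51 [195.0, 198.5, 231.3, 218.4] [442.4 455.1  15. ] 39.44589614868164 9.573548316955566 dir -123.9767870760825
stylus 0.57 [418.2, 208.1, 425.9, 245.7] [ 376.4 -252.2    7. ] 40.587928771972656 4.525484085083008 dir -175.52005250527512
```

```bash

python3 -m creep '[[60,0.28,0.83,-0.7,0,0,0.4],[60,0.28,0.83,-0.7,0,0,0.4],[60,0.28,0.83,-0.7,0,0,0.4],[60,0.28,0.83,-0.7,0,0,0.4],[60,0.28,0.83,-0.7,0,0,0.4],[60,0.28,0.83,-0.7,0,0,0.4],[60,0,0,0,0,0,0]]' 25
python3 -m creep '[[60,0,0,-0.7,0,0,0],[60,0,0,-0.7,0,0,0],[60,0,0,-0.7,0,0,0],[60,0,0,-0.7,0,0,0],[60,0,0,-0.6,0,0,0],[40,0,0,0,0,0,0],[15,0,0,0,0,0,0],[15,0,0,0,0,0,0]]'
python3 -m creep '[[15,0,0,0,0,0,0],[15,0,0,0,0,0,0],[15,0,0,0,0,0,0]]'
```

```text
time_s: 4.03
tcp_pos: [0.6318, 0.0412, 0.1892]
eef_rot: [179.7, -0.1, -94.5]
contact_force: [-1.3, -0.9, -0.6]
gripper_width: 0.0602
gripper_force: 0.0
time_s: 4.7
tcp_pos: [0.6334, 0.0386, 0.1097]
eef_rot: [-179.9, 0.0, -94.6]
contact_force: [1.2, -0.6, -0.4]
gripper_width: 0.0452
gripper_force: 0.0
time_s: 4.95
tcp_pos: [0.6331, 0.039, 0.1094]
eef_rot: [-179.9, 0.0, -94.6]
contact_force: [0.3, 0.2, -0.2]
gripper_width: 0.0257
gripper_force: 0.0
```

```bash

python3 -m creep '[[15,0,0,0,0,0,0],[15,0,0,0,0,0,0],[15,0,0,0,0,0,0],[15,0,0,0,0,0,0]]'
python3 -m creep '[[15,0.03,0.45,0,0,0,0],[15,0.03,0.45,0,0,0,0],[15,0.03,0.45,0,0,0,0],[15,0.03,0.45,0,0,0,0],[15,0.03,0.45,0,0,0,0],[15,0.03,0.35,0,0,0,0],[15,0,0,0,0,0,0]]'
python3 -m creep '[[15,0,0.12,0,0,0,0],[15,0,0.12,0,0,0,0],[15,0,0,0,0,0,0]]'
python3 -m creep '[[15,0.01,0.12,0,0,0,0],[15,0.01,0.12,0,0,0,0],[15,0,0,0,0,0,0]]'
```

```text
time_s: 5.28
tcp_pos: [0.6342, 0.0391, 0.1094]
eef_rot: [-179.8, 0.0, -94.5]
contact_force: [5.8, -1.6, -0.6]
gripper_width: 0.0203
gripper_force: 25.0
time_s: 5.87
tcp_pos: [0.6399, 0.1059, 0.1094]
eef_rot: [-179.7, 0.1, -94.5]
contact_force: [9.0, 2.0, -2.6]
gripper_width: 0.0201
gripper_force: 25.0
time_s: 6.12
tcp_pos: [0.6402, 0.1105, 0.1094]
eef_rot: [-179.7, 0.1, -94.5]
contact_force: [10.6, -1.5, -4.0]
gripper_width: 0.0204
gripper_force: 25.0
time_s: 6.37
tcp_pos: [0.6401, 0.1108, 0.1093]
eef_rot: [-179.8, -0.4, -94.6]
contact_force: [14.6, -24.3, -2.7]
gripper_width: 0.0202
gripper_force: 25.0
```

```bash

python3 -m creep '[[60,0,-0.05,0,0,0,0],[60,0,0,0,0,0,0],[60,0,0,0.3,0,0,0],[60,0,0,1,0,0,0],[60,0,0,1,0,0,0],[60,-0.3,0.2,1,0,0,0],[70,-0.8,0.6,0.5,0,0,0],[70,-0.9,0.7,0,0,0,-0.55]]' 45
python3 -m creep '[[75,-0.9,0.69,0,0,0,-0.55],[75,-0.9,0.69,0,0,0,-0.55],[75,-0.9,0.69,0,0,0,-0.55],[75,-0.9,0.69,0,0,0,-0.55],[75,-0.9,0.69,0,0,0,-0.55],[75,-0.9,0.69,0,0,0,-0.55],[75,-0.9,0.69,0,0,0,-0.55],[75,0,0,0,0,0,-0.55]]'
python3 - <<'E'
from h import *
T=capture("top"); s=r.get_state(); print(s["tcp_pos"],s["eef_rot"])
print("knob",[(d["bbox"],d["conf"]) for d in search_frame(T,"carriage_knob")])
d=outline_of(T,"reference_bar")
print([(x["bbox"],x["conf"]) for x in d])
d=[x for x in d if 230<x["bbox"][0]<250 and x["bbox"][1]<225]
if d:
    ys,xs=np.nonzero(d[0]["region"]); print(atz(T,(xs.mean(),ys.mean()),.015)*1e3)
cv2.imwrite("pics/top2.png",cv2.resize(T["frame"][110:270,180:450,::-1],None,fx=2.96,fy=2.96,interpolation=cv2.INTER_CUBIC))
E
```

```text
time_s: 7.03
tcp_pos: [0.589, 0.153, 0.2075]
eef_rot: [-179.7, 0.2, -95.1]
contact_force: [-0.4, 0.3, 1.0]
gripper_width: 0.067
gripper_force: 0.0
time_s: 7.7
tcp_pos: [0.427, 0.2752, 0.2045]
eef_rot: [180.0, 0.1, -99.4]
contact_force: [-0.5, -0.4, -0.7]
gripper_width: 0.075
gripper_force: 0.0
[0.42828467 0.27456217 0.20448436] [-1.79992784e+02  8.17810296e-02 -9.93539123e+01]
knob [([300.8, 134.4, 332.4, 160.6], 0.92)]
[([243.5, 209.8, 282.1, 221.5], 0.5), ([240.7, 241.4, 260.4, 256.6], 0.48)]
[411.80800103 264.05399918  15.        ]
```

View pics/top2.png

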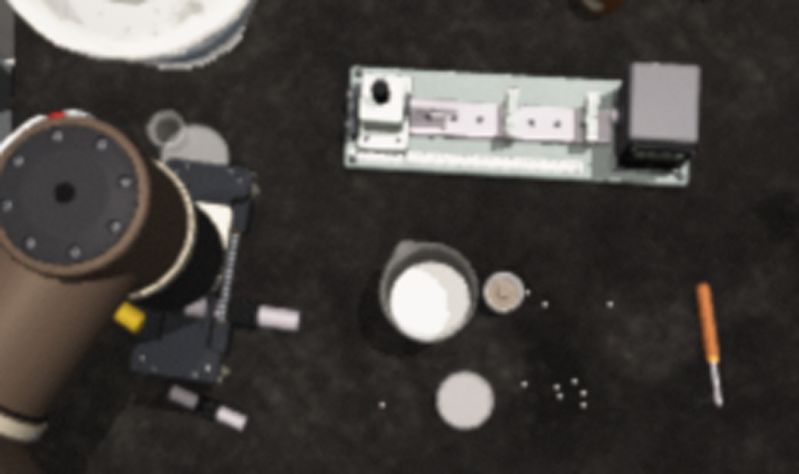

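The carriage is at the stop (knob at crop (381,92)). The steel bar is under the gripper with its right end at (298,319), and the stylus runs from (704,285) to its tip at (717,404).

```bash

python3 -m creep '[[75,-0.3,0.14,-0.9,0,0,0.4],[75,-0.28,0.14,-0.9,0,0,0],[75,0,0,-1,0,0,0],[75,0,0,-1,0,0,0],[75,0,0,-1,0,0,0],[75,0,0,-1,0,0,0],[75,0,0,-1,0,0,0],[60,0,0,-0.8,0,0,0]]' 45
python3 -m creep '[[50,0,0,-0.4,0,0,0],[26,0,0,0,0,0,0],[26,0,0,0,0,0,0],[26,0,0,0,0,0,0],[26,0,0,0,0,0,0],[26,0,0,0,0,0,0]]'
```

```text
time_s: 8.52
tcp_pos: [0.416, 0.2789, 0.0118]
eef_rot: [180.0, -0.1, -99.2]
contact_force: [0.1, -1.2, 0.3]
gripper_width: 0.0722
gripper_force: 0.0
time_s: 9.02
tcp_pos: [0.416, 0.2801, 0.004]
eef_rot: [-180.0, 0.1, -99.1]
contact_force: [0.6, 0.4, -1.2]
gripper_width: 0.0341
gripper_force: 0.0
```

```bash

python3 -m creep '[[26,0,0,0,0,0,0],[26,0,0,0,0,0,0],[26,0,0,0,0,0,0]]'
python3 -m creep '[[26,0,0,0.4,0,0,0],[26,0,0,0.8,0,0,0],[26,0,0,1,0,0,0],[26,0,0,1,0,0,0],[26,0,0,1,0,0,0],[26,0,0,1,0,0,0],[26,0,0,1,0,0,0]]'
python3 - <<'E'
from h import *
W=capture("wrist"); s=r.get_state(); print(s["tcp_pos"],s["eef_rot"],s["contact_force"])
cv2.imwrite("pics/w3.png",W["frame"][:,:,::-1]); np.save("w3.npy",dict(K=W["K"],origin=W["origin"],rotation=W["rotation"]))
S=capture("side"); cv2.imwrite("pics/s3.png",cv2.resize(S["frame"][110:260,190:390,::-1],None,fx=4,fy=4)); np.save("s3.npy",dict(K=S["K"],origin=S["origin"],rotation=S["rotation"]))
E
```

```text
time_s: 9.27
tcp_pos: [0.4157, 0.2801, 0.0039]
eef_rot: [-180.0, 0.0, -99.1]
contact_force: [-1.0, -0.7, 5.7]
gripper_width: 0.0295
gripper_force: 45.0
time_s: 9.85
tcp_pos: [0.415, 0.2794, 0.1592]
eef_rot: [179.9, -0.0, -99.1]
contact_force: [0.6, 0.1, -4.1]
gripper_width: 0.0298
gripper_force: 45.0
[0.41712444 0.28131671 0.16429759] [-179.7863633     0.27964755  -99.04971989] [2.39626421 1.49685394 1.64553349]
```

View pics/w3.png

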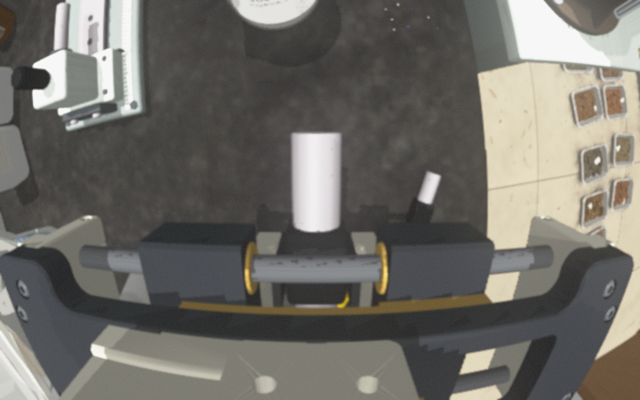

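```bash
python3 - <<'E'
from h import *
W=np.load("w3.npy",allow_pickle=True).item(); tcp=r.get_state()["tcp_pos"]
a=atz(W,(316.5,133),tcp[2]+.011+.012,True); b=atz(W,(316.5,225),tcp[2]+.011+.012,True)
print(tcp,a,np.linalg.norm((a-tcp)[:2]),b,np.degrees(np.arctan2(*(a-b)[[0,1]])), "grip edge dist",np.linalg.norm((b-tcp)[:2]))
l=atz(W,(291,170),tcp[2]+.011,True);q=atz(W,(341,170),tcp[2]+.011,True);print("diam",np.linalg.norm(l-q))
E
```

```text
[0.41704008 0.28159394 0.16218097] [0.40494015 0.21563334 0.18518097] 0.06706122465454634 [0.41141336 0.25610634 0.18518097] -170.91312544676825 grip edge dist 0.026101288132352726
diam 0.023579257169871443
```

```bash

python3 -m creep '[[26,0.3,-0.4,0.4,0,0,0.3],[26,0.5,-0.85,0.4,0,0,0.3],[26,0.53,-0.9,0.4,0,0,0.3],[26,0.53,-0.9,0,0,0,0.3],[26,0.53,-0.9,0,0,0,0.3],[26,0.53,-0.9,0,0,0,0.3],[26,0.53,-0.9,0,0,0,0.3],[26,0.53,-0.9,0,0,0,0.3]]'
python3 -m creep '[[26,0.53,-0.9,0,0,0,0.3],[26,0.53,-0.9,0,0,0,0.3],[26,0.53,-0.9,0,0,0,0.3],[26,0.53,-0.9,0,0,0,0.3],[26,0.53,-0.9,0,0,0,0.3],[26,0.53,-0.9,0,0,0,0.3],[26,0.53,-0.9,0,0,0,0.3],[26,0.3,-0.5,0,0,0,0.3]]'
python3 -m creep '[[26,0.33,-0.57,-0.4,0,0,0],[26,0,0,-0.8,0,0,0],[26,0,0,-0.8,0,0,0],[26,0,0,0,0,0,0],[26,0,0,0,0,0,0]]'
python3 - <<'E'
from h import *
s=r.get_state(); print(s["tcp_pos"],s["eef_rot"])
W=capture("wrist"); cv2.imwrite("pics/w4.png",W["frame"][:,:,::-1]); np.save("w4.npy",dict(K=W["K"],origin=W["origin"],rotation=W["rotation"],tcp=s["tcp_pos"]))
E
```

```text
time_s: 10.62
tcp_pos: [0.5147, 0.1123, 0.187]
eef_rot: [179.9, -0.0, -96.7]
contact_force: [0.5, 0.3, -3.9]
gripper_width: 0.0297
gripper_force: 45.0
time_s: 11.28
tcp_pos: [0.6155, -0.0584, 0.1864]
eef_rot: [179.9, -0.0, -94.4]
contact_force: [0.7, 0.5, -3.1]
gripper_width: 0.0299
gripper_force: 45.0
time_s: 11.7
tcp_pos: [0.6221, -0.0708, 0.1363]
eef_rot: [179.7, -0.1, -94.3]
contact_force: [0.7, 0.0, -3.8]
gripper_width: 0.0298
gripper_force: 45.0
[ 0.62212798 -0.07078119  0.13629463] [ 1.79734770e+02 -5.45446895e-02 -9.43248623e+01]
```

View pics/w4.png

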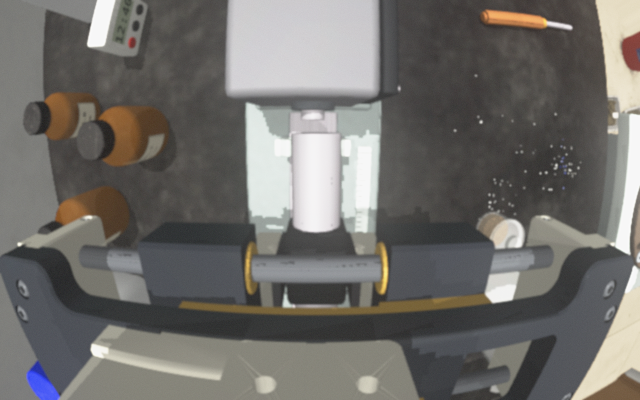

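```bash
python3 - <<'E'
from h import *
W=np.load("w4.npy",allow_pickle=True).item(); t=W["tcp"]
im=cv2.imread("pics/w4.png"); cv2.imwrite("pics/w4c.png",cv2.resize(im[90:170,230:400],None,fx=4.5,fy=4.5,interpolation=cv2.INTER_CUBIC))
for n,uv,z in [("anvil",(312.5,112),.080),("rail",(313,124),.032),("head back",(227,95),.126),("head front",(382,95),.126),("bedback",(247,180),.02),("bedfront",(380,180),.02),("rest",(312.5,147),.08),("bar end",(316.5,132),t[2]+.023)]:
    a=atz(W,uv,z,True); print(n,np.round(a*1e3,1))
v=np.radians(-4.3)
E
```

```text
anvil [ 618.9 -146.9   80. ]
rail [ 619.5 -138.2   32. ]
head back [ 664.8 -159.8  126. ]
head front [ 580.2 -152.7  126. ]
bedback [683.7 -93.   20. ]
bedfront [562.3 -83.7  20. ]
rest [ 620.7 -122.7   80. ]
bar end [ 617.4 -135.5  159.3]
```

View pics/w4c.png

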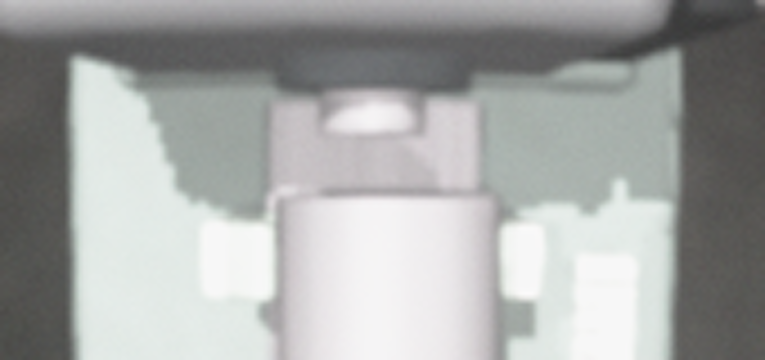

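```bash

python3 -m creep '[[26,0.12,0.08,-0.4,0,0,0.1],[26,0,0,-0.6,0,0,0],[26,0,0,-0.6,0,0,0],[26,0,0,-0.5,0,0,0],[26,0,0,-0.3,0,0,0],[26,0,0,0,0,0,0],[26,0,0,0,0,0,0]]'
python3 -m creep '[[26,0,0,-0.06,0,0,0],[26,0,0,-0.06,0,0,0],[26,0,0,0,0,0,0]]'
```

```text
time_s: 12.33
tcp_pos: [0.627, -0.0684, 0.0788]
eef_rot: [-180.0, -0.0, -94.2]
contact_force: [0.1, -0.2, -4.2]
gripper_width: 0.03
gripper_force: 45.0
time_s: 12.58
tcp_pos: [0.627, -0.0685, 0.0759]
eef_rot: [-179.9, 0.0, -94.2]
contact_force: [0.4, -0.2, -3.4]
gripper_width: 0.03
gripper_force: 45.0
```

```bash

python3 -m creep '[[26,-0.05,0,-0.08,0,0,0],[26,0,0,-0.08,0,0,0],[26,0,0,0,0,0,0]]'
python3 -m creep '[[26,0,0,-0.05,0,0,0],[26,0,0,0,0,0,0]]'
python3 -m creep '[[26,0,0,-0.05,0,0,0],[26,0,0,0,0,0,0]]'
```

```text
time_s: 12.83
tcp_pos: [0.6251, -0.0686, 0.0711]
eef_rot: [180.0, 0.0, -94.2]
contact_force: [-0.6, 0.0, -3.9]
gripper_width: 0.0295
gripper_force: 45.0
time_s: 13.0
tcp_pos: [0.6253, -0.0686, 0.07]
eef_rot: [180.0, -0.0, -94.2]
contact_force: [-0.8, -1.0, -3.4]
gripper_width: 0.0295
gripper_force: 45.0
time_s: 13.17
tcp_pos: [0.6254, -0.0686, 0.0694]
eef_rot: [-180.0, -0.0, -94.2]
contact_force: [-2.1, 0.3, 2.4]
gripper_width: 0.0298
gripper_force: 45.0
```

```bash

python3 -m creep '[[34,0,0,0,0,0,0],[50,0,0,0,0,0,0],[60,0,0,0,0,0,0],[60,0,0,0.3,0,0,0],[60,0,0,0.8,0,0,0],[60,0,0,0.9,0,0,0],[60,0,0,1,0,0,0],[60,0,0,0.9,0,0,0]]' 30
python3 -m creep '[[60,0.07,0.9,0,0,0,0],[60,0.07,0.9,0,0,0,0],[60,0.07,0.9,0,0,0,0],[60,0.07,0.9,0,0,0,0],[60,0.07,0.9,0,0,0,0],[60,0.07,0.9,0,0,0,0],[60,0.07,0.9,0,0,0,0],[60,0.07,0.9,0,0,0,0]]'
python3 -m creep '[[60,0,0,0,0,0,0],[60,0,0,0,0,0,0]]'
python3 - <<'E'
from h import *
W=capture("wrist"); cv2.imwrite("pics/w5.png",W["frame"][:,:,::-1])
S=capture("side"); cv2.imwrite("pics/s5.png",S["frame"][:,:,::-1]);
T=capture("top")
a=cv2.resize(W["frame"][0:260,180:440],(390,390)); b=cv2.resize(T["frame"][120:185,290:420],(400,200)); c=cv2.resize(S["frame"][170:285,320:450],(400,354))
m=np.zeros((560,800,3),np.uint8); m[:390,:390]=a; m[:200,400:]=b; m[204:558,400:]=c
cv2.imwrite("pics/m5.png",m[:,:,::-1])
E
```

```text
time_s: 13.83
tcp_pos: [0.6257, -0.0687, 0.1685]
eef_rot: [-179.9, -0.0, -94.2]
contact_force: [-0.4, -0.2, 0.4]
gripper_width: 0.0598
gripper_force: 0.0
time_s: 14.5
tcp_pos: [0.6396, 0.1126, 0.1673]
eef_rot: [-180.0, 0.0, -94.2]
contact_force: [-0.9, 0.4, -0.2]
gripper_width: 0.0602
gripper_force: 0.0
time_s: 14.67
tcp_pos: [0.6395, 0.1126, 0.1669]
eef_rot: [-180.0, 0.0, -94.1]
contact_force: [0.0, 0.2, 0.2]
gripper_width: 0.06
gripper_force: 0.0
```

View pics/m5.png

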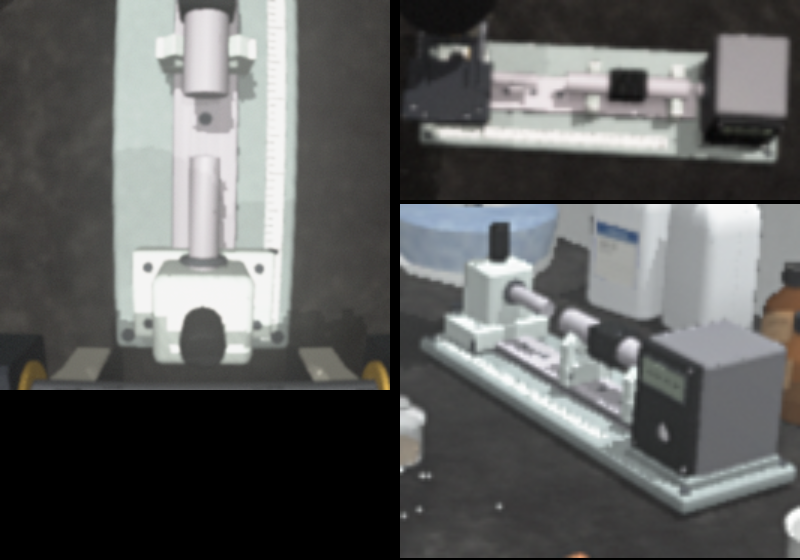

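The bar lies level in both rests (wrist panel 205,50; side panel 600,340), with a gap to the spindle. The carriage is at its stop.

```bash

python3 -m creep '[[50,0.03,-0.03,-0.8,0,0,0],[40,0,0,-0.8,0,0,0],[32,0,0,-0.7,0,0,0],[15,0,0,0,0,0,0],[15,0,0,0,0,0,0],[15,0,0,0,0,0,0],[15,0,0,0,0,0,0],[15,0,0,0,0,0,0]]' 30
python3 -m creep '[[15,-0.01,-0.15,0,0,0,0],[15,-0.02,-0.3,0,0,0,0],[15,-0.02,-0.3,0,0,0,0],[15,-0.02,-0.3,0,0,0,0],[15,-0.01,-0.2,0,0,0,0],[15,0,-0.12,0,0,0,0],[15,0,0,0,0,0,0]]'
```

```text
time_s: 15.48
tcp_pos: [0.6403, 0.1105, 0.1104]
eef_rot: [-179.9, 0.0, -94.2]
contact_force: [-2.9, -0.8, 3.8]
gripper_width: 0.0208
gripper_force: 30.0
time_s: 16.07
tcp_pos: [0.6374, 0.0763, 0.1103]
eef_rot: [180.0, 0.0, -94.2]
contact_force: [-5.3, 1.3, 7.5]
gripper_width: 0.0202
gripper_force: 30.0
```

```bash

python3 -m creep '[[15,0,-0.08,0,0,0,0],[15,-0.01,-0.08,0,0,0,0],[15,0,0,0,0,0,0]]'
python3 -m creep '[[15,0,-0.06,0,0,0,0],[15,0,-0.06,0,0,0,0],[15,0,0,0,0,0,0]]'
python3 -m creep '[[15,0,-0.04,0,0,0,0],[15,0,0,0,0,0,0]]'
python3 -m creep '[[15,0,-0.04,0,0,0,0],[15,0,0,0,0,0,0]]'
```

```text
time_s: 16.32
tcp_pos: [0.6372, 0.0731, 0.1104]
eef_rot: [180.0, 0.1, -94.2]
contact_force: [-8.1, 5.0, 6.9]
gripper_width: 0.0203
gripper_force: 30.0
time_s: 16.57
tcp_pos: [0.6369, 0.0703, 0.1103]
eef_rot: [180.0, 0.1, -94.2]
contact_force: [-8.8, 5.2, 8.8]
gripper_width: 0.0203
gripper_force: 30.0
time_s: 16.73
tcp_pos: [0.6369, 0.0694, 0.1103]
eef_rot: [180.0, 0.1, -94.2]
contact_force: [-9.0, 5.2, 8.8]
gripper_width: 0.02
gripper_force: 30.0
time_s: 16.9
tcp_pos: [0.6368, 0.0685, 0.1103]
eef_rot: [180.0, 0.1, -94.2]
contact_force: [-9.9, 6.4, 8.1]
gripper_width: 0.0202
gripper_force: 30.0
```

```bash

python3 -m creep '[[15,0,-0.04,0,0,0,0],[15,0,0,0,0,0,0]]'
python3 -m creep '[[15,0,-0.04,0,0,0,0],[15,0,0,0,0,0,0]]'
python3 -m creep '[[15,0,-0.04,0,0,0,0],[15,0,0,0,0,0,0]]'
```

```text
time_s: 17.07
tcp_pos: [0.6368, 0.0684, 0.1103]
eef_rot: [180.0, 0.2, -94.2]
contact_force: [-10.6, 9.4, 9.2]
gripper_width: 0.0198
gripper_force: 30.0
time_s: 17.23
tcp_pos: [0.6368, 0.0684, 0.1103]
eef_rot: [180.0, 0.2, -94.2]
contact_force: [-11.5, 14.3, 8.5]
gripper_width: 0.0198
gripper_force: 30.0
time_s: 17.4
tcp_pos: [0.6368, 0.0683, 0.1103]
eef_rot: [180.0, 0.3, -94.2]
contact_force: [-13.1, 18.3, 10.5]
gripper_width: 0.0203
gripper_force: 30.0
```

```bash

python3 -m creep '[[60,0,0,0,0,0,0],[60,0,0,0,0,0,0],[60,0,0,0.3,0,0,0],[60,0,0,0.9,0,0,0],[60,0,0,1,0,0,0],[60,-0.2,0,1,0,0,0],[60,-0.4,-0.5,0.3,0,0,-5],[60,-0.6,-0.8,0,0,0,-7]]' 30
python3 - <<'E'
from h import *
for k in range(2):
  T=capture("top")
  for d in outline_of(T,"stylus")[:2]:
    ys,xs=np.nonzero(d["region"]); P=np.c_[xs,ys].astype(float)
    m=P.mean(0); u=np.linalg.svd(P-m,full_matrices=False)[2][0]; s=(P-m)@u
    A=atz(T,m+u*s.min(),.007);B=atz(T,m+u*s.max(),.007)
    print(d["conf"],np.round(d["bbox"],1),len(P),np.round(A*1e3,1),np.round(B*1e3,1),np.linalg.norm(A-B),np.degrees(np.arctan2(*(B-A)[1::-1])))
W=np.load("w4.npy",allow_pickle=True).item()
print(atz(W,(482,16),.007,True),atz(W,(571,28),.007,True), atz(W,(547,24),.007,True))
f=lambda x,y:(180+x/2.96-.33,110+y/2.96-.33)
print(atz(T,f(704,284),.007),atz(T,f(717.5,404),.007),atz(T,f(711.5,360),.007)); print(r.get_state()["joints"])
E
```

```text
time_s: 18.07
tcp_pos: [0.6103, 0.0325, 0.2001]
eef_rot: [-179.7, 0.1, -106.3]
contact_force: [0.2, -0.9, 0.0]
gripper_width: 0.0593
gripper_force: 0.0
0.73 [417.3 205.8 426.  244.7] 141 [ 433.9 -247.7    7. ] [ 304.3 -257.8    7. ] 0.12999151800179876 -175.56927275946714
0.52 [297.7 131.2 416.  175.2] 3033 [ 619.5 -255.1    7. ] [639.3 159.6   7. ] 0.4152221707627789 87.26930862897376
0.7 [418.8 208.6 421.7 233.7] 115 [ 433.3 -247.4    7. ] [ 341.4 -255.1    7. ] 0.09228845381111368 -175.20539596743097
[ 0.43668773 -0.24877642  0.007     ] [ 0.29674957 -0.25835071  0.007     ] [ 0.34132549 -0.25486039  0.007     ]
[ 0.43462725 -0.2493688   0.007     ] [ 0.29737978 -0.25613917  0.007     ] [ 0.34721611 -0.25248924  0.007     ]
[ 2.13077000e+01  1.54723671e+01 -1.05074082e+01  2.41572713e-02
 -6.39263906e+01 -3.75224117e+01]
```

```bash

python3 -m creep '[[50,-0.72,-0.95,0,0,0,-7],[50,-0.72,-0.95,0,0,0,-7],[50,-0.72,-0.95,0,0,0,-7],[50,-0.72,-0.95,0,0,0,-7],[50,-0.72,-0.95,0,0,0,-7],[50,-0.72,-0.95,0,0,0,-7],[50,-0.72,-0.95,0,0,0,-7],[50,-0.72,-0.95,0,0,0,-7]]' 50
python3 -m creep '[[50,-0.72,-0.95,-0.5,0,0,-7],[50,-0.72,-0.95,-0.8,0,0,-7.1],[50,-0.72,-0.95,-0.8,0,0,0],[50,-0.72,-0.95,-0.8,0,0,0],[50,0,0,-0.6,0,0,0],[50,0,0,-0.5,0,0,0],[50,0,0,0,0,0,0],[50,0,0,0,0,0,0]]'
```

```text
time_s: 18.93
tcp_pos: [0.4636, -0.159, 0.1967]
eef_rot: [-180.0, 0.0, -162.4]
contact_force: [-0.2, -0.7, -0.1]
gripper_width: 0.0504
gripper_force: 0.0
time_s: 19.6
tcp_pos: [0.3921, -0.2532, 0.0963]
eef_rot: [-180.0, -0.1, -176.3]
contact_force: [-0.1, -0.9, -0.2]
gripper_width: 0.05
gripper_force: 0.0
```

```bash

python3 -m creep '[[45,0.08,0.08,-0.9,0,0,0],[40,0,0,-1,0,0,0],[35,0,0,-0.9,0,0,0],[32,0,0,-0.7,0,0,0],[32,0,0,-0.27,0,0,0],[32,0,0,0,0,0,0]]'
python3 -m creep '[[8,0,0,0,0,0,0],[8,0,0,0,0,0,0],[8,0,0,0,0,0,0],[8,0,0,0,0,0,0],[8,0,0,0,0,0,0],[8,0,0,0,0,0,0]]' 50
```

```text
time_s: 20.1
tcp_pos: [0.3941, -0.2508, 0.0016]
eef_rot: [180.0, -0.1, -176.2]
contact_force: [-1.0, -0.1, 0.4]
gripper_width: 0.032
gripper_force: 0.0
time_s: 20.6
tcp_pos: [0.3948, -0.2512, 0.0033]
eef_rot: [-180.0, 0.1, -176.3]
contact_force: [-0.7, 3.5, 8.2]
gripper_width: 0.0127
gripper_force: 50.0
```

```bash

python3 -m creep '[[8,0,0,0.4,0,0,0],[8,0,0,1,0,0,3],[8,0,0,1,0,0,7],[8,0,0,1,0,0,7],[8,0,0,1,0,0,7],[8,0,0,0.2,0,0,7],[8,0,0.1,0,0,0,7],[8,0.1,0.16,0,0,0,7]]'
python3 -m creep '[[8,0.1,0.16,0,0,0,7],[8,0.1,0.16,0,0,0,7],[8,0.1,0.16,0,0,0,7],[8,0.1,0.16,0,0,0,7],[8,0.1,0.16,0,0,0,7],[8,0.1,0.16,0,0,0,7],[8,0.1,0.16,0,0,0,7],[8,0.1,0.16,0,0,0,7]]'
python3 -m creep '[[8,0.1,0.16,0,0,0,7],[8,0.1,0.16,0,0,0,7],[8,0.1,0.16,0,0,0,7],[8,0.1,0.16,0,0,0,7],[8,0.1,0.16,0,0,0,7],[8,0.1,0.16,0,0,0,7],[8,0.1,0.16,0,0,0,7],[8,0.1,0.16,0,0,0,7]]'
python3 -m creep '[[8,0,0,0,0,0,7],[8,0,0,0,0,0,0],[8,0,0,0,0,0,0]]'
python3 - <<'E'
from h import *
s=r.get_state(); print(s["tcp_pos"],s["eef_rot"],s["joints"])
W=capture("wrist"); cv2.imwrite("pics/w6.png",W["frame"][:,:,::-1]); np.save("w6.npy",dict(K=W["K"],origin=W["origin"],rotation=W["rotation"],tcp=s["tcp_pos"]))
E
```

```text
time_s: 21.27
tcp_pos: [0.3964, -0.2447, 0.1185]
eef_rot: [-179.9, 0.1, -131.0]
contact_force: [-0.1, -0.5, -1.2]
gripper_width: 0.0132
gripper_force: 50.0
time_s: 21.93
tcp_pos: [0.4164, -0.2124, 0.1176]
eef_rot: [-180.0, -0.0, -75.0]
contact_force: [0.2, 0.8, -0.6]
gripper_width: 0.0129
gripper_force: 50.0
time_s: 22.6
tcp_pos: [0.4364, -0.1804, 0.1176]
eef_rot: [-180.0, -0.0, -19.0]
contact_force: [-0.2, 0.2, 0.3]
gripper_width: 0.0133
gripper_force: 50.0
time_s: 22.85
tcp_pos: [0.4363, -0.1805, 0.1174]
eef_rot: [-180.0, -0.0, -12.5]
contact_force: [0.2, 0.3, -0.5]
gripper_width: 0.0131
gripper_force: 50.0
[ 0.4362811  -0.18054502  0.11744594] [-1.79992928e+02 -1.97427244e-02 -1.25271001e+01] [ 1.48440890e+00  7.42651445e+00 -3.28747530e+01 -2.73075349e-03
 -4.96778649e+01  7.59902589e+01]
```

View pics/w6.png

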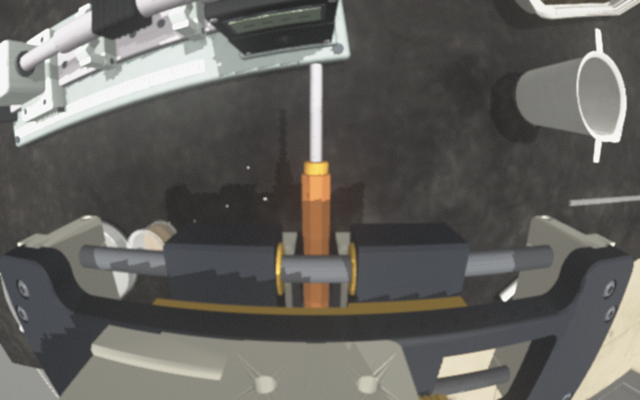

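The stylus is held straight along the tool, with its tip at (316,65), just short of the front of the gauge. The display and head front are at (275,30).

```bash

python3 -m creep '[[8,0,0.14,-0.3,0,0,4.1],[8,0,0,-0.7,0,0,4.1],[8,0,0,-0.8,0,0,0],[8,0,0,-0.6,0,0,0],[8,0,0,-0.3,0,0,0],[8,0,0,0,0,0,0],[8,0,0,0,0,0,0]]'
python3 - <<'E'
from h import *
s=r.get_state(); print(s["tcp_pos"],s["eef_rot"])
W=capture("wrist"); S=capture("side")
for n,p in (("w7",W),("s7",S)): cv2.imwrite(f"pics/{n}.png",p["frame"][:,:,::-1]); np.save(n+".npy",dict(K=p["K"],origin=p["origin"],rotation=p["rotation"],tcp=s["tcp_pos"]))
for t in ("stylus","stylus_tip","zero","zero_top"): print(t,[(np.round(d["bbox"]).tolist(),round(d["conf"],2)) for d in search_frame(S,t)])
a=cv2.resize(W["frame"][20:180,220:400],(450,400),interpolation=cv2.INTER_CUBIC)
uv=proj(S,s["tcp_pos"]+[.13,0,0])[0].astype(int); print(uv)
x0,y0=uv[0]-50,uv[1]-50
b=cv2.resize(S["frame"][y0:y0+100,x0:x0+85],(340,400),interpolation=cv2.INTER_CUBIC); print("side crop origin",x0,y0,"x4")
cv2.imwrite("pics/m7.png",np.hstack([a,b])[:,:,::-1])
E
```

```text
time_s: 23.48
tcp_pos: [0.4364, -0.1772, 0.0499]
eef_rot: [180.0, 0.0, -4.2]
contact_force: [-0.0, 0.8, 0.4]
gripper_width: 0.0129
gripper_force: 50.0
[ 0.43644332 -0.17723768  0.04987953] [ 1.79984792e+02  2.91020370e-02 -4.19505414e+00]
stylus [([348.0, 249.0, 381.0, 264.0], 0.64)]
stylus_tip [([345.0, 250.0, 381.0, 263.0], 0.49)]
zero []
zero_top [([350.0, 249.0, 382.0, 260.0], 0.45)]
[401 244]
side crop origin 351 194 x4
```

View pics/m7.png

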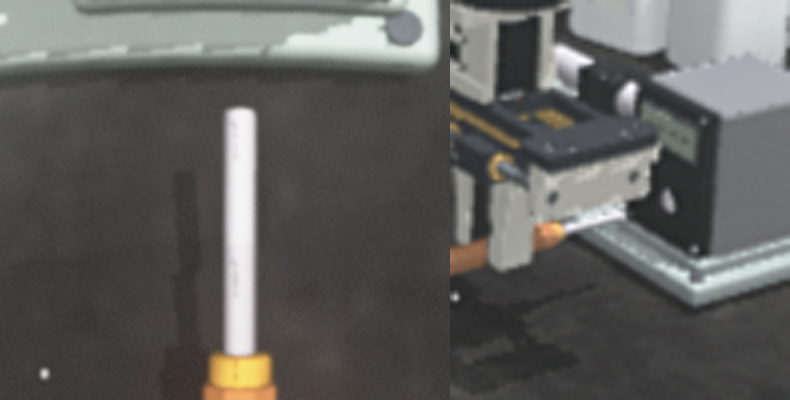

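Wrist panel: pin tip at (240,108), which is frame (316,63). Side panel: tip at (628,212), frame (395.5,247), and the white button at (668,201), frame (405.5,244).

```bash
python3 - <<'E'
from h import *
L=lambda n:np.load(n+".npy",allow_pickle=True).item(); W,S=L("w7"),L("s7")
# triangulate tip
def r2(X): return np.r_[proj(W,X,True)[0]-(316,63.2),proj(S,X)[0]-(395.3,246.8)]
s=least_squares(r2,[.53,-.187,.054]); print("tip",s.x*1e3,s.fun)
# predicted
print("tip pred px",proj(S,[.4364+.0947,-.1772-.007,.0542]),proj(W,[.4364+.0947,-.1772-.007,.0542],True))
print("ferrule dir",atz(W,(220+240/2.5,20+355/2.5),.054,True)*1e3, atz(W,(316,63.2),.054,True)*1e3)
for B in ([.5738,-.1874,.054],[.5753,-.1874,.054]): print("button pred",proj(S,B))
# button from side ray on front-plane x of gauge=-42.5
for gx in (.6272,.6287):
  c=np.array([gx,-.04095]);a=np.radians(-4.25);ex=np.array([np.cos(a),np.sin(a)])
  o=S["origin"];v=ray(S,(405.5,244.2));t=(-.0425-(o[:2]-c)@ex)/(v[:2]@ex); X=o+v*t
  print("btn obs",X*1e3)
E
```

```text
tip [ 534.14498297 -185.61894123   54.65960156] [ 0.04351364 -0.06140157 -0.36567055  0.03679149]
tip pred px [[393.61328425 247.09720084]] [[313.60298749  69.43342229]]
ferrule dir [ 484.76913443 -181.98570345   54.        ] [ 534.24140154 -185.60486863   54.        ]
button pred [[407.06058338 243.51809585]]
button pred [[407.49329527 243.3760545 ]]
btn obs [ 574.10118039 -181.99737058   49.93764025]
btn obs [ 575.71595723 -180.45286178   48.9129909 ]
```

```bash

python3 -m creep '[[8,0.2,0.07,-0.04,0,0,0],[8,0.3,-0.02,0,0,0,0],[8,0.35,-0.03,0,0,0,0],[8,0.25,-0.02,0,0,0,0],[8,0.1,-0.01,0,0,0,0],[8,0,0,0,0,0,0]]'
python3 -m creep '[[8,0.08,-0.01,0,0,0,0],[8,0.08,-0.01,0,0,0,0],[8,0,0,0,0,0,0]]'
python3 -m creep '[[8,0.08,-0.01,0,0,0,0],[8,0,0,0,0,0,0]]'
python3 -m creep '[[8,0.06,0,0,0,0,0],[8,0,0,0,0,0,0]]'
python3 -m creep '[[8,0.04,0,0,0,0,0],[8,0,0,0,0,0,0]]'
```

```text
time_s: 24.28
tcp_pos: [0.4673, -0.1774, 0.0484]
eef_rot: [180.0, 0.0, -4.1]
contact_force: [-0.6, -0.8, -0.4]
gripper_width: 0.013
gripper_force: 50.0
time_s: 24.53
tcp_pos: [0.4706, -0.1779, 0.0487]
eef_rot: [180.0, -0.0, -4.1]
contact_force: [0.3, -0.3, -0.6]
gripper_width: 0.0129
gripper_force: 50.0
time_s: 24.7
tcp_pos: [0.4726, -0.1781, 0.0488]
eef_rot: [180.0, -0.0, -4.1]
contact_force: [0.1, 0.1, 0.4]
gripper_width: 0.0131
gripper_force: 50.0
time_s: 24.87
tcp_pos: [0.4741, -0.1781, 0.0488]
eef_rot: [180.0, -0.0, -4.1]
contact_force: [0.7, 0.7, -0.4]
gripper_width: 0.0131
gripper_force: 50.0
time_s: 25.03
tcp_pos: [0.4751, -0.1781, 0.0487]
eef_rot: [180.0, -0.0, -4.1]
contact_force: [-0.4, -0.4, -0.6]
gripper_width: 0.013
gripper_force: 50.0
```

```bash

python3 -m creep '[[8,0.04,0,0,0,0,0],[8,0.04,-0.01,0,0,0,0],[8,0,0,0,0,0,0]]'
python3 -m creep '[[8,0.04,0,0,0,0,0],[8,0.04,0,0,0,0,0],[8,0,0,0,0,0,0]]'
python3 -m creep '[[8,0.04,-0.01,0,0,0,0],[8,0,0,0,0,0,0]]'
```

```text
time_s: 25.28
tcp_pos: [0.4762, -0.1783, 0.0484]
eef_rot: [180.0, 0.1, -4.1]
contact_force: [-2.7, 1.4, -0.0]
gripper_width: 0.0132
gripper_force: 50.0
time_s: 25.53
tcp_pos: [0.4784, -0.1783, 0.0485]
eef_rot: [180.0, 0.1, -4.1]
contact_force: [-3.7, -0.7, -0.4]
gripper_width: 0.0134
gripper_force: 50.0
time_s: 25.7
tcp_pos: [0.4795, -0.1786, 0.0485]
eef_rot: [180.0, 0.1, -4.1]
contact_force: [-4.2, 0.5, -0.6]
gripper_width: 0.0131
gripper_force: 50.0
```

```bash

python3 -m creep '[[8,0.04,0,0,0,0,0],[8,0,0,0,0,0,0]]'
python3 -m creep '[[8,0.04,0,0,0,0,0],[8,0,0,0,0,0,0]]'
python3 -m creep '[[8,0.04,0,0,0,0,0],[8,0,0,0,0,0,0],[8,0,0,0,0,0,0]]'
```

```text
time_s: 25.87
tcp_pos: [0.4796, -0.1786, 0.0482]
eef_rot: [-180.0, 0.1, -4.1]
contact_force: [-5.9, 1.1, -0.4]
gripper_width: 0.0131
gripper_force: 50.0
time_s: 26.03
tcp_pos: [0.4796, -0.1786, 0.048]
eef_rot: [-180.0, 0.2, -4.2]
contact_force: [-7.3, 0.9, -0.1]
gripper_width: 0.0127
gripper_force: 50.0
time_s: 26.28
tcp_pos: [0.4797, -0.1785, 0.0477]
eef_rot: [-180.0, 0.3, -4.2]
contact_force: [-9.5, 0.7, 0.4]
gripper_width: 0.0128
gripper_force: 50.0
```

```bash

python3 -m creep '[[8,-0.2,0.01,0,0,0,0],[8,-0.4,0.03,0,0,0,0],[8,-0.6,0.04,0,0,0,0],[8,-0.8,0.06,0,0,0,0],[8,-0.8,0.06,0,0,0,0],[8,-0.4,0.03,-0.3,0,0,0],[8,0,0,-0.7,0,0,0],[8,0,0,-0.4,0,0,0]]'
python3 -m creep '[[8,0,0,-0.2,0,0,0],[8,0,0,0,0,0,0],[8,0,0,-0.1,0,0,0],[8,0,0,0,0,0,0]]'
```

```text
time_s: 26.95
tcp_pos: [0.4036, -0.1727, 0.0139]
eef_rot: [-180.0, -0.2, -4.1]
contact_force: [-0.3, 1.0, -0.5]
gripper_width: 0.0129
gripper_force: 50.0
time_s: 27.28
tcp_pos: [0.4036, -0.1728, 0.0064]
eef_rot: [-180.0, -0.1, -4.1]
contact_force: [0.2, 1.0, -0.1]
gripper_width: 0.0129
gripper_force: 50.0
```

```bash

python3 -m creep '[[8,0,0,-0.08,0,0,0],[8,0,0,0,0,0,0]]'
python3 -m creep '[[8,0,0,-0.05,0,0,0],[8,0,0,0,0,0,0]]'
```

```text
time_s: 27.45
tcp_pos: [0.4032, -0.1728, 0.0043]
eef_rot: [-180.0, -0.0, -4.1]
contact_force: [0.5, 0.6, 0.1]
gripper_width: 0.013
gripper_force: 50.0
time_s: 27.62
tcp_pos: [0.4033, -0.1728, 0.0033]
eef_rot: [180.0, -0.0, -4.1]
contact_force: [-0.3, 1.3, 3.8]
gripper_width: 0.0132
gripper_force: 50.0
```

Contact at z 3.3 mm. I release, rise and back away, then check everything.

```bash

python3 -m creep '[[20,0,0,0,0,0,0],[35,0,0,0,0,0,0],[40,0,0,0,0,0,0],[40,0,0,0.3,0,0,0],[40,0,0,0.8,0,0,0],[40,0,0,1,0,0,0],[40,0,0,1,0,0,0],[40,0,0,1,0,0,0]]'
python3 -m creep '[[40,0,-0.5,0.8,0,0,0],[40,0,-1,0.5,0,0,0],[40,0,-1,0,0,0,0],[40,0,-1,0,0,0,0],[40,0,-1,0,0,0,0],[40,0,-1,0,0,0,0],[40,0,-1,0,0,0,0],[40,0,0,0,0,0,0]]'
python3 - <<'E'
from h import *
T=capture("top"); S=capture("side")
for n,z in (("stylus",.007),("reference_bar",.08),("carriage_knob",.142),("beaker",.0),("weighing_bottle",.05)):
  for d in outline_of(T,n)[:2]:
    ys,xs=np.nonzero(d["region"]); P=np.c_[xs,ys].astype(float); m=P.mean(0); u=np.linalg.svd(P-m,full_matrices=False)[2][0]; s=(P-m)@u
    print(n,round(d["conf"],2),np.round(d["bbox"]),np.round(atz(T,m,z)*1e3),"ends",np.round(atz(T,m+u*s.min(),z)*1e3),np.round(atz(T,m+u*s.max(),z)*1e3))
cv2.imwrite("pics/top9.png",T["frame"][:,:,::-1]);cv2.imwrite("pics/side9.png",S["frame"][:,:,::-1])
# spindle/bar continuity along measuring axis, brightness profile in top picture
a=np.radians(-4.25);c=np.array([.6275,-.041,0])
g=lambda y:c+np.array([-np.sin(a)*y,np.cos(a)*y,.080])
ys=np.arange(-.105,.085,.004); px=proj(T,np.array([g(y) for y in ys]))
print([int(T["frame"][int(round(q[1])),int(round(q[0]))].mean()) for q in px])
E
```

```text
time_s: 28.28
tcp_pos: [0.4025, -0.1729, 0.107]
eef_rot: [180.0, 0.0, -4.1]
contact_force: [1.1, -0.1, -0.9]
gripper_width: 0.04
gripper_force: 0.0
time_s: 28.95
tcp_pos: [0.4029, -0.3384, 0.1383]
eef_rot: [180.0, 0.0, -4.2]
contact_force: [1.2, -0.4, 0.9]
gripper_width: 0.0398
gripper_force: 0.0
stylus 0.36 [309. 195. 342. 225.] [437.  68.   7.] ends [472. 115.   7.] [402.  23.   7.]
reference_bar 0.7 [345. 141. 385. 152.] [625. -77.  80.] ends [630. -12.  80.] [ 619. -140.   80.]
reference_bar 0.66 [195. 198. 230. 218.] [434. 434.  80.] ends [470. 487.  80.] [398. 379.  80.]
beaker 0.95 [310. 194. 341. 224.] [437.  68.   0.] ends [498.  88.   0.] [382.  50.   0.]
[123, 185, 215, 217, 217, 217, 216, 217, 217, 216, 216, 217, 150, 62, 34, 31, 29, 32, 29, 29, 32, 37, 77, 182, 214, 217, 215, 215, 211, 211, 224, 225, 223, 222, 197, 209, 213, 213, 213, 215, 214, 213, 210, 209, 204, 203, 196, 159]
```

```bash
python3 - <<'E'
from h import *
for n in ("side","top","wrist"):
  P=capture(n)
  for t in ("stylus","carriage_knob","weighing_bottle","beaker"):
    for d in search_frame(P,t)[:2]: print(n,t,round(d["conf"],2),np.round(d["bbox"]))
  print(n,"pred stylus",proj(P,[[.3635,-.17,.007],[.4985,-.18,.007]],n=="wrist").round().tolist(),"knob",proj(P,[.637,.0685,.142],n=="wrist").round())
  if n!="wrist":
    f=P["frame"].astype(int); q=proj(P,np.array([[x,-.17-.074*(x-.3635),.007] for x in np.arange(.365,.5,.012)]))
    print([f[int(round(b)),int(round(a))].tolist() for a,b in q])
    m=(f[...,0]-f[...,2]>70)&(f[...,0]>120)
    ys,xs=np.nonzero(m[180:310,300:440]); print("orange",[(a+300,b+180) for a,b in zip(xs,ys)][::12])
E
```

```text
side stylus 0.57 [334. 270. 370. 282.]
side carriage_knob 0.69 [345. 179. 375. 224.]
side weighing_bottle 0.63 [334. 272. 366. 281.]
side weighing_bottle 0.58 [313. 233. 328. 257.]
side beaker 0.87 [281. 192. 319. 248.]
side beaker 0.47 [342. 181. 372. 225.]
side pred stylus [[335.0, 280.0], [381.0, 267.0]] knob [[362. 179.]]
[[131, 96, 72], [147, 106, 79], [145, 105, 79], [140, 102, 76], [145, 106, 80], [152, 110, 81], [215, 153, 111], [233, 189, 117], [195, 194, 202], [245, 244, 249], [242, 240, 246], [221, 219, 229]]
orange [(np.int64(418), np.int64(211)), (np.int64(363), np.int64(270)), (np.int64(355), np.int64(272)), (np.int64(355), np.int64(273)), (np.int64(355), np.int64(274))]
top carriage_knob 0.64 [314. 133. 345. 161.]
top beaker 0.77 [312. 194. 341. 226.]
top beaker 0.39 [315. 133. 343. 159.]
top pred stylus [[395.0, 227.0], [396.0, 188.0]] knob [[322. 139.]]
[[25, 23, 26], [17, 18, 20], [36, 36, 37], [18, 19, 22], [12, 13, 15], [13, 12, 15], [14, 14, 14], [12, 13, 13], [53, 51, 52], [168, 158, 160], [172, 163, 165], [129, 122, 122]]
orange []
wrist stylus 0.6 [150. 111. 172. 223.]
wrist stylus 0.29 [ 0.  0. 56. 39.]
wrist carriage_knob 0.88 [ 0. 40. 11. 84.]
wrist carriage_knob 0.73 [ 2.  0. 58. 39.]
wrist weighing_bottle 0.92 [ 29. 175.  76. 218.]
wrist beaker 0.94 [  2. 167.  44. 256.]
wrist beaker 0.65 [  0.   1. 203. 100.]
wrist pred stylus [[167.0, 240.0], [155.0, 114.0]] knob [[-64.  47.]]
```

```bash
python3 -c "
from plant import *
print(close_job())"
```

```text
the job is handed in; nothing more can be done
None
```

I handed the job in after about 29 s. The carriage went back to its stop and then closed on the seated reference bar with no gap. I pushed the button fully in with the stylus and laid the stylus flat, about 50 mm in front of the gauge. The beaker and weighing bottle were not disturbed.

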